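Bolt down and raise the microphone stand

ROBOT

A 7-joint arm with a two-finger parallel gripper is mounted at the origin on the work surface. World frame = base frame: x ahead of the robot, y to its left, z up, the work surface at z = 0. Lengths are in m, angles in rad, forces in N, time in s.
With the tool pointing down it reaches from about 0.35 to 0.9 m from the base axis. Payload 19.9 kg.
Tool frame: the origin (TCP) lies at the very end of the fingers, on their centre line; the grasp point (between the pads) lies 19 mm behind it; z points along the fingers, y is the line along which they close (so a half turn about z gives the same grasp; the last joint's range is limited). The gripper opens to 94 mm and grips with 3 to 60 N. Pads are 16 mm wide; open, the fingers measure 119 mm over their backs; the gripper's body (75 mm by 177 mm) begins 78 mm behind the grasp point.
Start: joints at [1.169, 0.417, -0.01, 1.614, 0.005, 1.111, -0.053], TCP at [0.22, -0.585, 0.177] pointing down, gripper open.
Joint ranges: [-2.81, 2.81], [-0.39, 2.02], [-1.27, 1.25], [0.06, 2.57], [-1.19, 4.33], [0.19, 2], [-2.82, 2.82]. Speed limits (rad/s): [1.89, 1.89, 2.39, 2.39, 3.01, 3.01, 3.01].

INTERFACE

Orientations are given as a rotation vector (axis times angle).
In Python, from cell import r gives the robot as it stands.
- The arm moves only by the tool inch_along, called after ">>>" by a JSON object that holds its "api" and its "payload", one argument or row to a line. Schema: {"type":"object","properties":{"rows":{"type":"array","items":{"type":"array","items":{"type":"array","items":{"type":"number"},"minItems":5,"maxItems":5},"minItems":1,"maxItems":10},"minItems":1,"maxItems":1},"grip_n":{"type":"number"},"only":{"type":"string"},"quiet":{"type":"boolean"},"lines":{"type":"string"}},"required":["rows"],"additionalProperties":false}. rows is a list that holds a single list of rows (three levels of brackets), with 1 to 10 rows, each of 5 numbers: the opening from 0.0 (shut) to 1.0 (fully open), then dx, dy, dz in a scale on which 1.0 is 0.5 m, then a turn about the tool's z in a scale on which 1.0 is 180 degrees; each row is the pose to reach, as a shift and turn from the pose commanded when the call began, along the tool's axes at that moment; what a row does not reach only later rows make up. A row lasts 1/12 s, in which the tool goes at most 0.0417 m and 0.125 rad, less where a joint would pass 70% of its speed; a pose out of reach is approached as far as the arm can. The fingers move at their own pace and stop on an object; grip_n is the grip in N (left out, the last holds). Time passes only in rows, so rows that do not move let the fingers close. The tool returns the time, the measured TCP pose, the force, the opening and the grip force at its end. only (a regular expression) keeps the lines of the reply that match it, lines (a string "A,B") keeps lines A to B, and quiet returns only ok. A shift or turn number past 1, either way, is cut back to 1. Input that does not fit is refused with a message, and nothing moves.
- r.state(): the state, without advancing time (a new reading comes with each control period).
- r.camera(name): name is "scene" or "top" or "wrist"; returns the picture (384x512x3 uint8, red, green, blue); there is no depth.
- r.get_calibration(name): a dict with "mtx" (3x3 intrinsics, pixels), "dist_coeffs" ([k1, k2, p1, p2, k3] as OpenCV has them; the pictures are not rectified), "view" (4x4, takes a point from world to camera coordinates). Camera axes: x right, y down, z forward; pixel columns grow to the right and rows downward; lengths in m; the calibration is good to about 2 mm. A picture is of the moment at which its call begins: read the wrist's pose just before it. get_calibration takes no time and is no camera call; for the wrist camera it gives the pose at the moment of the call.
- r.job_done(): hands the job in; it is judged then, once.
The state is a dict: "time": time; "qpos": joint angles; "joint_vel": joint speeds; "joint_efforts": joint torques, N m; "ee_pos": TCP position; "eef_rot": TCP orientation; "force": force on the tool from outside, world axes, zero at the start; "moment": the same for the moment, N m; "grip_width": opening from 0.0 (shut) to 1.0 (fully open); "gripper_force": force on a finger pad.
Only numpy, scipy, OpenCV 4.12 (cv2) and the standard library are available. Lean on these libraries where they do the work, as an engineer would, in place of code of your own. Each camera call takes 0.05 s, during which the arm holds its last target. There are 200 camera calls.

TASK

The microphone stand is about to get its microphone: first turn all three captive bolt knobs of its base clockwise, in any order, until each is fully home against its stop. Then take the grip on top of the rod, squeeze its release button in and pull the rod straight up past the first stop to the second, its end, and finish while still holding it there with the button squeezed, so that the microphone can be screwed on. Leave the other things on the desk where they are.

Things in the scene. Friction and masses are not known exactly. Their poses are not given: they have to be found in the camera images.
- stand: Microphone desk stand, fixed to the desk: dark cast base with three arms (28 mm wide, 10 mm thick) and an upright 22 mm steel tube at its centre, top 150 mm high, 28 mm black collar. Origin: tube axis at desk level, z up. Arms: 'front' along -x, roughly to the robot; 'left' 60 deg from +x towards +y; 'right' 60 deg from +x towards -y. May be turned about z by up to 20 deg.
- bolt_front_grip (a point): On the vertical axis of the bolt knob at the end of the front arm, at (-108, 0) mm in the stand's x, y, 34 mm above the desk. Round fluted black head, 36 mm dia, 22 to 46 mm above the desk, free all round; under it the arm's 38 mm round end, 10 mm high. Pinch it in any direction; about 0.1 N m of friction. A small rib on top points straight outward, away from the tube, when home.
- bolt_front (a joint): Turn of the front bolt, rad, growing clockwise seen from above; starts at 0.25 to 0.9, home against its end stop at 1.57. Stays where it is left; it only turns, its height does not change.
- bolt_left_grip (a point): On the vertical axis of the bolt knob at the end of the left arm, at (54, 93.5) mm in the stand's x, y, 34 mm above the desk. Round fluted black head, 36 mm dia, 22 to 46 mm above the desk, free all round; under it the arm's 38 mm round end, 10 mm high. Pinch it in any direction; about 0.1 N m of friction. A small rib on top points straight outward, away from the tube, when home.
- bolt_left (a joint): Turn of the left bolt, rad, growing clockwise seen from above; starts at 0.25 to 0.9, home against its end stop at 1.57. Stays where it is left; it only turns, its height does not change.
- bolt_right_grip (a point): On the vertical axis of the bolt knob at the end of the right arm, at (54, -93.5) mm in the stand's x, y, 34 mm above the desk. Round fluted black head, 36 mm dia, 22 to 46 mm above the desk, free all round; under it the arm's 38 mm round end, 10 mm high. Pinch it in any direction; about 0.1 N m of friction. A small rib on top points straight outward, away from the tube, when home.
- bolt_right (a joint): Turn of the right bolt, rad, growing clockwise seen from above; starts at 0.25 to 0.9, home against its end stop at 1.57. Stays where it is left; it only turns, its height does not change.
- grip_mid (a point): On the rod's axis, inside the grip on top of the telescoping rod; 194 mm above the desk with the rod down, rises with it; axes parallel to the stand's. The grip is a black block 26 mm (stand x) by 30 mm (y), from 40 mm below to 32 mm above this point; above it only a slim threaded stud, to 50 mm above this point. Nothing stands beside the grip.
- button_face (a point): Centre of the outer face of the release button: a grey paddle 18 mm wide, 50 mm tall, on the grip's +y side (stand frame), level with grip_mid. Face 23 mm from the rod's axis when out, 17 mm squeezed in; the grip's far side is 15 mm from the axis. Pinch along the stand's y: one finger on the button, one on the far side.
- release (a joint): Button travel, m: 0 out, 0.006 fully in; spring, 3.5 N to start, about 8 N fully in. While out, a latch locks the rod at each stop; held in, the rod slides freely.
- rod (a joint): Height of the rod, m: 0 down (as it starts), 0.050 first stop (latch hole only: passed without a catch while the button is held in), 0.110 second stop, a hard end. Rod with grip weighs about 0.3 kg, plus about 1 N of sliding friction; it sinks if the button is in and nothing carries it; let go between stops it may sink or stay.
- microphone: Bystander, loose: dark microphone with a silver head, standing upright, 60 mm dia foot, 150 mm tall. Origin under its centre.
- mug: Bystander, loose: white mug, 80 mm dia, 92 mm tall, handle on its +y side. Origin under its centre.
- mouse: Bystander, loose: white computer mouse, 105 x 58 x 32 mm. Origin under its centre.
- hard_drive: Bystander, loose: flat black hard drive, 115 x 78 x 18 mm. Origin under its centre.

How it is judged:
On the way, in this order (a step that is already met when the one before it is completed fails the run):
1. all three bolt knobs are home, with the rod still down (value of joint each of bolt_front, bolt_left, bolt_right above 1.49 rad and value of joint rod below 0.02 m), for 0.2 s.
2. the button is squeezed in by the fingers and the rod is pulled up to its second stop (value of joint rod above 0.105 m and value of joint release above 0.004 m and contact force between the fingers and release above 2 N), for 0.2 s.
At the end, for the whole second after the job is handed in: All three bolts are home (1.49 rad or more of 1.57); the rod is at its second stop (0.105 m or more of 0.110) and still; the fingers hold the grip with the release button squeezed in (4 mm or more of 6, at least 2 N from the fingers on it), so that the hand and not the latch carries the rod (all of step 2 and value of joint each of bolt_front, bolt_left, bolt_right above 1.49 rad and velocity of joint rod between -0.02 and 0.02 m/s); the arm keeps its last pose, push and grip.
It fails at once if the microphone is moved by more than 20 mm or knocked over (distance of microphone from where it was at the start of the episode above 0.02 m or angle between microphone's own z axis and vertical above 0.3 rad).
It fails at once if the mug is moved by more than 20 mm or knocked over (distance of mug from where it was at the start of the episode above 0.02 m or angle between mug's own z axis and vertical above 0.3 rad).
It fails at once if the mouse is moved by more than 20 mm or knocked over (distance of mouse from where it was at the start of the episode above 0.02 m or angle between mouse's own z axis and vertical above 0.3 rad).
It fails at once if the hard drive is moved by more than 20 mm or knocked over (distance of hard_drive from where it was at the start of the episode above 0.02 m or angle between hard_drive's own z axis and vertical above 0.3 rad).
It also fails if it takes over 72 s, if anything falls off the work surface, if the arm or the gripper's body presses on something with over 40 N, if the wrist force passes 120 N, or if a joint passes its speed limit or range.

## Working session

There is one attempt and no reset: what is moved stays moved. The work goes in short steps, Python scripts to look and compute and a tool call to move; the robot and the scene stay as the last step left them, time stands still between calls to the robot, and variables do not carry over. Pictures are saved under pics/ and viewed, at most 10 in all, crops included, and the job is handed in when it is done.

```bash
ls; mkdir -p pics; python3 - <<'E'
from cell import r
import cv2,numpy as np
for n in("top","scene"):
    c=r.get_calibration(n);print(n,np.round(c["mtx"],1).tolist(),c["dist_coeffs"],np.round(c["view"],3).tolist())
    cv2.imwrite(f"pics/{n}0.png",r.camera(n)[:,:,::-1])
s=r.state();print(s)
E
```

```text
cell.py
pics
top [[432.2, 0.0, 254.0], [0.0, 432.2, 192.4], [0.0, 0.0, 1.0]] [-0.04325752  0.          0.          0.          0.        ] [[-0.017, -1.0, -0.009, 0.024], [-0.988, 0.018, -0.155, 0.566], [0.156, 0.006, -0.988, 1.181], [0.0, 0.0, 0.0, 1.0]]
scene [[375.6, 0.0, 255.4], [0.0, 375.6, 194.9], [0.0, 0.0, 1.0]] [-0.10981797  0.          0.          0.          0.        ] [[0.635, 0.772, -0.012, -0.349], [0.615, -0.515, -0.597, -0.251], [-0.467, 0.372, -0.802, 1.535], [0.0, 0.0, 0.0, 1.0]]
{'time': 0.1, 'qpos': array([ 1.16948494,  0.41790439, -0.01033836,  1.61410101,  0.0047422 ,
        1.11070223, -0.05303607]), 'joint_vel': array([ 1.52046897e-05, -1.41236449e-03, -1.45667161e-03, -1.04901057e-03,
       -2.01141369e-03,  2.73275300e-04,  2.24731015e-03]), 'joint_efforts': array([ 4.25803562e-03, -8.52570248e+01,  6.42507914e-01, -4.26688671e+01,
       -4.86732717e-02,  1.63144176e-02,  3.78493303e-05]), 'ee_pos': array([ 0.21992698, -0.58463582,  0.17629934]), 'eef_rot': array([-3.08985006e+00, -5.61994155e-01,  4.73380151e-04]), 'force': array([-0.00940323,  0.14483209, -0.26909335]), 'moment': array([-0.00611764,  0.01288614,  0.01581631]), 'gripper_force': 0.0, 'grip_width': 0.9986314975728956}
```

View pics/top0.png

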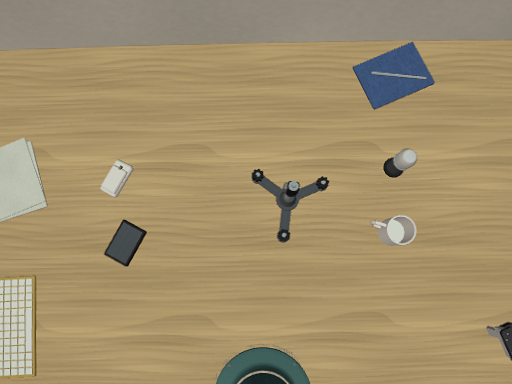

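View pics/scene0.png

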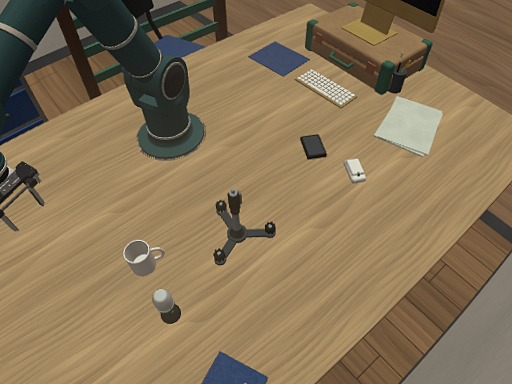

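The top view shows the front knob at (283,236), left at (258,175), right at (323,183), and the grip top near (292,187). The mug is at (396,231), the microphone at (394,167), both to the right of the stand. The scene view shows the same knobs at about (221,206), (270,229) and (220,257).

```bash
cat > h.py <<'E'
import numpy as np,cv2
from scipy.spatial.transform import Rotation as R
from cell import r
def ray(c,uv):
    V=np.array(c["view"]);p=cv2.undistortPoints(np.array([[uv]],float),np.array(c["mtx"]),np.array(c["dist_coeffs"]))[0,0]
    return -V[:3,:3].T@V[:3,3],V[:3,:3].T@np.array([*p,1.])
def plane(c,uv,z):
    o,d=ray(c,uv);return o+d*(z-o[2])/d[2]
def tri(*rays):
    A=0;b=0
    for o,d in rays:
        d=d/np.linalg.norm(d);P=np.eye(3)-np.outer(d,d);A=A+P;b=b+P@o
    return np.linalg.solve(A,b)
def proj(c,X):
    V=np.array(c["view"]);return cv2.projectPoints(np.array([X],float),cv2.Rodrigues(V[:3,:3])[0],V[:3,3],np.array(c["mtx"]),np.array(c["dist_coeffs"]))[0][0,0]
def delta(X):  # world TCP target -> tool-axis shift from measured pose
    s=r.state();return R.from_rotvec(s["eef_rot"]).inv().apply(np.array(X)-s["ee_pos"])
E
python3 - <<'E'
from h import *
ct,cs=r.get_calibration("top"),r.get_calibration("scene")
T,S=r.camera("top"),r.camera("scene")
def blob(I,u,v,w=9,t=40):
    p=I[v-w:v+w+1,u-w:u+w+1].max(2)<t
    n,l,st,ce=cv2.connectedComponentsWithStats(p.astype(np.uint8)); k=1+st[1:,4].argmax(); return ce[k]+[u-w,v-w],st[k,4]
P={}
for n,a,b in(("front",(283,236),(221,206)),("left",(258,175),(270,229)),("right",(323,183),(220,257))):
    A,B=blob(T,*a),blob(S,*b);P[n]=plane(ct,A[0],.036)
    print(n,A,B,P[n],tri(ray(ct,A[0]),ray(cs,B[0])))
X=np.array([P[k][:2] for k in P]);M=np.array([(-.108,0),(.054,.0935),(.054,-.0935)])
c=X.mean(0);H=M.T@(X-c);th=np.arctan2(H[0,1]-H[1,0],H[0,0]+H[1,1]);print(c,np.degrees(th))
R2=np.array([[np.cos(th),-np.sin(th)],[np.sin(th),np.cos(th)]]);print(X-c-M@R2.T)
s=r.state();cw=r.get_calibration("wrist");V=cw["view"];Rt=R.from_rotvec(s["eef_rot"]).as_matrix()
print("tool axes",Rt.round(2).tolist(),"cam in tool",Rt.T@(-V[:3,:3].T@V[:3,3]-s["ee_pos"]),(Rt.T@V[:3,:3].T).round(2).tolist(),cw["mtx"].tolist())
E
```

```text
front (array([283.3880597 , 234.95522388]), np.int32(67)) (array([229.25, 204.25]), np.int32(8)) [ 0.4446639  -0.06639929  0.036     ] [ 0.45256409 -0.05416742  0.03653984]
left (array([257.35211268, 175.50704225]), np.int32(71)) (array([269.43478261, 228.46376812]), np.int32(69)) [0.61617887 0.0036637  0.036     ] [0.61750127 0.00340128 0.02848416]
right (array([321.76623377, 183.18181818]), np.int32(77)) (array([221.        , 263.57142857]), np.int32(7)) [ 0.59037719 -0.18030028  0.036     ] [ 0.59937381 -0.18619272 -0.01073731]
[ 0.55040666 -0.08101196] -7.926024044572225
[[ 0.00122551 -0.00027993]
 [-0.00060505 -0.00048483]
 [-0.00062047  0.00076477]]
tool axes [[0.94, 0.35, -0.0], [0.35, -0.94, 0.0], [-0.0, -0.0, -1.0]] cam in tool [ 8.30054928e-02 -1.02018672e-04 -2.07009043e-01] [[-0.0, -0.96, -0.29], [1.0, -0.0, 0.0], [-0.0, -0.29, 0.96]] [[289.9479243606179, 0.0, 253.5877892079966], [0.0, 289.9479243606179, 188.6140108897586], [0.0, 0.0, 1.0]]
```

Units first: shifts go in shares of 0.5 m and turns go in shares of 180 degrees. So -0.2 m is -0.4, 0.19 m is 0.38, -1.25 rad is -0.3979.

```bash
cat >> h.py <<'E'
def go(X,ang):  # print tool-axis shift and turn to reach TCP X with tool x at world angle ang (deg)
    s=r.state();M=R.from_rotvec(s["eef_rot"]).as_matrix();a=np.degrees(np.arctan2(M[1,0],M[0,0]))
    print("t %.1f"%s["time"],"pos",s["ee_pos"].round(4),"xang %.1f"%a,"q7 %.2f"%s["qpos"][6],"zax",M[:,2].round(3),"F",s["force"].round(1),"Mz %.2f"%s["moment"][2],"w %.3f"%s["grip_width"],
      "\n shift",(M.T@(np.array(X)-s["ee_pos"])).round(4),"turn %.3f or %.3f"%(np.radians((a-ang)%360),np.radians((a-ang)%360)-2*np.pi))
E
```

>>> {"api": "inch_along", "payload": {
  "rows": [
    [[1,0.38,-0.4,-0.04,-0.3979],[1,0.38,-0.4,-0.04,-0.3979],[1,0.38,-0.4,-0.04,-0.3979],[1,0.38,-0.4,-0.04,-0.3979],[1,0.38,-0.4,-0.04,-0.3979],[1,0.38,-0.4,-0.04,-0.3979],[1,0.38,-0.4,-0.04,-0.3979],[1,0.38,-0.4,-0.04,-0.3979],[1,0.38,-0.4,-0.04,-0.3979],[1,0.38,-0.4,-0.04,-0.3979]]
  ],
  "grip_n": 25
}}

```text
time: 1.03
ee_pos: [0.3276, -0.3305, 0.197]
eef_rot: [2.169, 2.272, -0.0]
force: [-1.1, -0.6, -0.9]
grip_width: 1.002
gripper_force: 0.0
```

```bash
python3 -c "
from h import *
go([.4447,-.0664,.2],172)"
```

```text
t 1.0 pos [ 0.3276 -0.3305  0.197 ] xang 92.6 q7 0.73 zax [ 0. -0. -1.] F [-1.1 -0.6 -0.9] Mz -0.01 w 1.002 
 shift [ 0.2584  0.1291 -0.0031] turn 4.898 or -1.385
```

To row units: 0.258 m is 0.516, 0.129 m is 0.258, -1.38 rad is -0.4393.

>>> {"api": "inch_along", "payload": {
  "rows": [
    [[1,0.516,0.258,-0.006,-0.4393],[1,0.516,0.258,-0.006,-0.4393],[1,0.516,0.258,-0.006,-0.4393],[1,0.516,0.258,-0.006,-0.4393],[1,0.516,0.258,-0.006,-0.4393],[1,0.516,0.258,-0.006,-0.4393],[1,0.516,0.258,-0.006,-0.4393],[1,0.516,0.258,-0.006,-0.4393],[1,0.516,0.258,-0.006,-0.4393],[1,0.516,0.258,-0.006,-0.4393]]
  ]
}}

```text
time: 1.87
ee_pos: [0.4464, -0.0673, 0.1998]
eef_rot: [-0.429, -3.112, -0.0]
force: [0.1, -0.5, -0.2]
grip_width: 1.0
gripper_force: 0.0
```

>>> {"api": "inch_along", "payload": {
  "rows": [
    [[1,0,0,0,-0.0414],[1,0,0,0,-0.0414]]
  ]
}}

```text
time: 2.03
ee_pos: [0.4462, -0.068, 0.1998]
eef_rot: [-0.227, -3.133, -0.0]
force: [-0.2, -0.8, 0.4]
grip_width: 0.998
gripper_force: 0.0
```

```bash
python3 - <<'E'
from h import *
go([.4447,-.0664,.2],172)
c=r.get_calibration("wrist");I=r.camera("wrist");np.savez("pics/w1.npz",I=I,**c)
cv2.imwrite("pics/w1.png",I[:,:,::-1])
for z in(.046,.034):print(proj(c,[.4447,-.0664,z]))
E
```

```text
t 2.0 pos [ 0.4462 -0.068   0.1998] xang 171.7 q7 1.43 zax [-0.  0. -1.] F [-0.2 -0.8  0.4] Mz -0.05 w 0.998 
 shift [ 0.0017  0.0013 -0.0002] turn 6.278 or -0.005
[254.82115951 169.69475902]
[254.78662952 167.66837712]
```

View pics/w1.png

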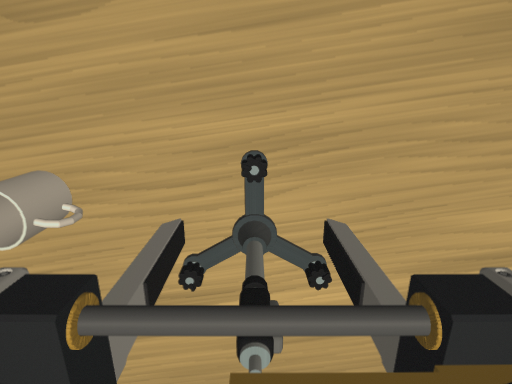

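The wrist view shows the front knob at about (254,168), left (318,274), right (190,275) and the grip behind at (256,320). I'll triangulate these with the top view and zoom in on the ribs.

```bash
python3 - <<'E'
from h import *
D=np.load("pics/w1.npz");c={k:D[k] for k in("mtx","dist_coeffs","view")};I=D["I"];ct=r.get_calibration("top")
def blob(I,u,v,w=17,t=42):
    p=I[v-w:v+w+1,u-w:u+w+1].max(2)<t
    p=cv2.morphologyEx(p.astype(np.uint8),cv2.MORPH_CLOSE,np.ones((7,7)))
    n,l,st,ce=cv2.connectedComponentsWithStats(p); k=1+st[1:,4].argmax();q=st[k]; return ce[k]+[u-w,v-w],q
tp={"front":(283.39,234.96),"left":(257.35,175.51),"right":(321.77,183.18)};out=[]
for n,b in(("front",(254,168)),("left",(318,274)),("right",(190,275))):
    B,q=blob(I,*b);print(n,B,q,plane(c,B,.036),tri(ray(ct,tp[n]),ray(c,B)))
    u,v=b;out.append(cv2.resize(I[v-20:v+20,u-20:u+20,::-1],(260,260),interpolation=cv2.INTER_CUBIC))
cv2.imwrite("pics/c1.png",np.hstack(out))
E
```

```text
front [253.88512241 166.42561205] [  5   0  25  31 531] [ 0.44245606 -0.06727065  0.036     ] [ 0.44552579 -0.06749501  0.02137904]
left [319.28166667 273.45833333] [  4   0  31  35 600] [0.61422973 0.00436873 0.036     ] [0.61656535 0.00427216 0.03289903]
right [191.16955684 275.58188825] [  6   4  25  31 519] [ 0.59068075 -0.18180308  0.036     ] [ 0.58983999 -0.18062783  0.03772758]
```

View pics/c1.png

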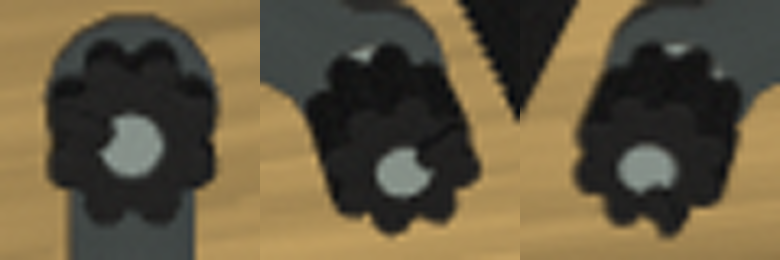

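The crops show silver caps with the dark rib. The front rib points left/up, the left rib up-right and the right rib down, so each needs roughly 60–75° more, clockwise. Next I'll refine the centres from the caps.

```bash
python3 - <<'E'
from h import *
D=np.load("pics/w1.npz");c={k:D[k] for k in("mtx","dist_coeffs","view")}
X=np.array([plane(c,p,.047)[:2] for p in((254.0,170.4),(321.5,280.4),(189.4,280.0))]);print(X)
M=np.array([(-.108,0),(.054,.0935),(.054,-.0935)])
m=X.mean(0);H=M.T@(X-m);th=np.arctan2(H[0,1]-H[1,0],H[0,0]+H[1,1]);print(m,np.degrees(th))
R2=np.array([[np.cos(th),-np.sin(th)],[np.sin(th),np.cos(th)]]);print(X-m-M@R2.T,M@R2.T+m)
go([.444,-.067,.018],212)
E
```

```text
[[ 0.44523183 -0.06753514]
 [ 0.61860775  0.00481749]
 [ 0.59068607 -0.18207423]]
[ 0.55150855 -0.08159729] -8.021402600762313
[[ 0.00066661 -0.00100849]
 [ 0.00058026  0.00136491]
 [-0.00124688 -0.00035642]] [[ 0.44456522 -0.06652665]
 [ 0.61802748  0.00345258]
 [ 0.59193294 -0.18171781]]
t 2.1 pos [ 0.4462 -0.0681  0.1998] xang 171.2 q7 1.42 zax [-0.  0. -1.] F [ 0.5 -0.2  0.6] Mz -0.03 w 0.999 
 shift [0.0024 0.0007 0.1818] turn 5.572 or -0.711
```

To row units: 0.182 m is 0.364, 0.18 m is 0.36, -0.71 rad is -0.226.

>>> {"api": "inch_along", "payload": {
  "rows": [
    [[1,0.004,0.002,0.08,-0.0382],[1,0.004,0.002,0.16,-0.0764],[1,0.004,0.002,0.24,-0.1146],[1,0.004,0.002,0.3,-0.1528],[1,0.004,0.002,0.34,-0.191],[1,0.004,0.002,0.36,-0.226],[1,0.004,0.002,0.364,-0.226]]
  ],
  "grip_n": 30
}}

```text
time: 2.67
ee_pos: [0.4432, -0.0664, 0.016]
eef_rot: [0.866, -3.017, -0.004]
force: [-0.1, -0.1, -0.3]
grip_width: 1.002
gripper_force: 0.0
```

>>> {"api": "inch_along", "payload": {
  "rows": [
    [[0.2,0,0,0,0],[0.2,0,0,0,0],[0.2,0,0,0,0],[0.2,0,0,0,0],[0.2,0,0,0,0],[0.2,0,0,0,0],[0.2,0,0,0,0]]
  ],
  "grip_n": 30
}}

```text
time: 3.25
ee_pos: [0.4446, -0.0668, 0.0181]
eef_rot: [-0.864, 3.02, -0.0]
force: [0.3, -0.5, 0.4]
grip_width: 0.541
gripper_force: 0.0
```

```bash
python3 -c "
from h import *
go([.4447,-.0667,.018],132)"
```

```text
t 3.2 pos [ 0.4446 -0.0668  0.0181] xang -148.1 q7 1.82 zax [ 0. -0. -1.] F [ 0.3 -0.5  0.4] Mz 0.03 w 0.541 
 shift [-0.0001  0.0001  0.0001] turn 1.395 or -4.888
```

>>> {"api": "inch_along", "payload": {
  "rows": [
    [[0.2,0,0,0,0],[0.2,0,0,0,0],[0.2,0,0,0,0],[0.2,0,0,0,0],[0.2,0,0,0,0]]
  ],
  "grip_n": 30
}}

```text
time: 3.67
ee_pos: [0.4444, -0.0667, 0.0178]
eef_rot: [0.865, -3.02, -0.0]
force: [0.3, -0.2, 0.9]
grip_width: 0.21
gripper_force: 0.0
```

>>> {"api": "inch_along", "payload": {
  "rows": [
    [[0.2,0,0,0,0.0318],[0.2,0,0,0,0.0637],[0.2,0,0,0,0.0955],[0.2,0,0,0,0.1273],[0.2,0,0,0,0.1592],[0.2,0,0,0,0.191],[0.2,0,0,0,0.191]]
  ]
}}

```text
time: 4.25
ee_pos: [0.4445, -0.0666, 0.0179]
eef_rot: [0.074, 3.141, -0.0]
force: [0.2, 0.8, 0.0]
grip_width: 0.199
gripper_force: 0.0
```

```bash
python3 -c "
from h import *
go([.4447,-.0667,.018],132)"
```

```text
t 4.2 pos [ 0.4445 -0.0666  0.0179] xang 177.3 q7 1.30 zax [ 0. -0. -1.] F [0.2 0.8 0. ] Mz -0.01 w 0.199 
 shift [-0.0002 -0.     -0.0001] turn 0.791 or -5.492
```

```bash
python3 - <<'E'
from h import *
I=r.camera("wrist");cv2.imwrite("pics/w2.png",I[:,:,::-1]);c=r.get_calibration("wrist");print(proj(c,[.4447,-.0667,.046]),proj(c,r.state()["ee_pos"]))
E
```

```text
[253.65985818 232.38951366] [253.72355234 216.42686711]
```

View pics/w2.png

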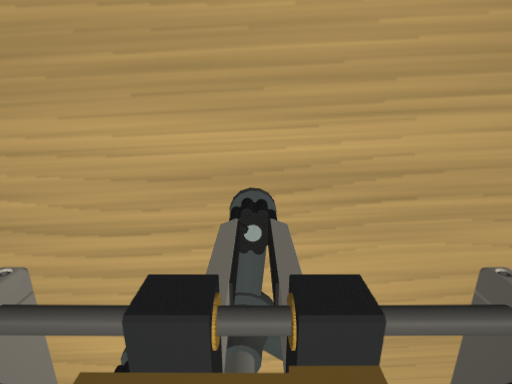

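The knob sits where I projected it, at (253,232), but the fingers closed past it to 0.2 without touching. The tip gap in the image implies the tips end about 30 mm above the reported TCP. I'll open, go lower with the fingers beside the arm, and try closing again.

To row units: -0.6 rad is -0.191.

>>> {"api": "inch_along", "payload": {
  "rows": [
    [[0.65,0,0,0,-0.0382],[0.65,0,0,0,-0.0764],[0.65,0,0,0,-0.1146],[0.65,0,0,0,-0.1528],[0.65,0,0,0,-0.191],[0.65,0,0,0,-0.191],[0.65,0,0,0,-0.191],[0.65,0,0,0,-0.191]]
  ]
}}

```text
time: 4.97
ee_pos: [0.4444, -0.0668, 0.0178]
eef_rot: [0.861, -3.021, -0.0]
force: [-0.2, -0.2, -1.2]
grip_width: 0.649
gripper_force: 0.0
```

>>> {"api": "inch_along", "payload": {
  "rows": [
    [[0.65,0,0,0.006,0],[0.65,0,0,0.012,0],[0.65,0,0,0.018,0],[0.65,0,0,0.024,0],[0.65,0,0,0.024,0]]
  ]
}}

```text
time: 5.38
ee_pos: [0.4441, -0.0666, 0.0052]
eef_rot: [0.865, -3.019, -0.001]
force: [0.1, -0.6, 0.4]
grip_width: 0.653
gripper_force: 0.0
```

>>> {"api": "inch_along", "payload": {
  "rows": [
    [[0.2,0,0,0,0],[0.2,0,0,0,0],[0.2,0,0,0,0],[0.2,0,0,0,0],[0.2,0,0,0,0],[0.2,0,0,0,0],[0.2,0,0,0,0]]
  ],
  "grip_n": 30
}}

```text
time: 5.97
ee_pos: [0.445, -0.0674, 0.0061]
eef_rot: [-0.864, 3.02, -0.001]
force: [2.2, -5.7, -0.4]
grip_width: 0.373
gripper_force: 30.0
```

```bash
python3 -c "
from h import *
go([.4447,-.0667,.018],132)"
```

```text
t 6.0 pos [ 0.445  -0.0674  0.0061] xang -148.1 q7 1.80 zax [ 0.001 -0.001 -1.   ] F [ 2.2 -5.7 -0.4] Mz -0.02 w 0.373 
 shift [-0.0001  0.0008 -0.0119] turn 1.395 or -4.888
```

Contact at 0.373 of the opening (35 mm), so this is the knob. Now I'll turn it.

To row units: 0.9 rad is 0.2865.

>>> {"api": "inch_along", "payload": {
  "rows": [
    [[0.2,0,0,0,0.0318],[0.2,0,0,0,0.0637],[0.2,0,0,0,0.0955],[0.2,0,0,0,0.1273],[0.2,0,0,0,0.1592],[0.2,0,0,0,0.191],[0.2,0,0,0,0.2228],[0.2,0,0,0,0.2546],[0.2,0,0,0,0.2865],[0.2,0,0,0,0.2865]]
  ]
}}

```text
time: 6.8
ee_pos: [0.4451, -0.0673, 0.0061]
eef_rot: [0.544, 3.093, -0.001]
force: [3.2, -5.0, -2.3]
grip_width: 0.373
gripper_force: 30.0
```

```bash
python3 -c "
from h import *
go([.4447,-.0667,.018],132)"
```

```text
t 6.8 pos [ 0.4451 -0.0673  0.0061] xang 160.1 q7 1.03 zax [ 0.001 -0.001 -1.   ] F [ 3.2 -5.  -2.3] Mz -0.08 w 0.373 
 shift [ 0.0005  0.0004 -0.0119] turn 0.490 or -5.793
```

>>> {"api": "inch_along", "payload": {
  "rows": [
    [[0.2,0,0,0,0.0255],[0.2,0,0,0,0.0509],[0.2,0,0,0,0.0764],[0.2,0,0,0,0.1019],[0.2,0,0,0,0.1273],[0.2,0,0,0,0.1528],[0.2,0,0,0,0.1592],[0.2,0,0,0,0.1592]]
  ]
}}

```text
time: 7.47
ee_pos: [0.4447, -0.0668, 0.0061]
eef_rot: [1.28, 2.868, -0.0]
force: [0.2, -2.1, 6.3]
grip_width: 0.373
gripper_force: 30.0
```

```bash
python3 - <<'E'
from h import *
go([.4447,-.0667,.018],132)
E
```

```text
t 7.5 pos [ 0.4447 -0.0668  0.0061] xang 131.9 q7 0.61 zax [ 0. -0. -1.] F [ 0.2 -2.1  6.3] Mz 0.50 w 0.373 
 shift [ 0.0001  0.0001 -0.0119] turn 6.281 or -0.002
```

Torque rose to 0.5 N m, so the stop was reached. I'll open, rise and check.

To row units: -0.19 m is -0.38, -0.03 m is -0.06, 0.05 rad is 0.0159.

>>> {"api": "inch_along", "payload": {
  "rows": [
    [[0.65,0,0,0,0],[0.65,0,0,0,0],[0.65,0,0,0,0],[0.65,0,0,-0.06,0.0159],[0.65,0,0,-0.14,0.0159],[0.65,0,0,-0.22,0.0159],[0.65,0,0,-0.3,0.0159],[0.65,0,0,-0.38,0.0159]]
  ]
}}

```text
time: 8.13
ee_pos: [0.4438, -0.0665, 0.1978]
eef_rot: [-1.353, -2.835, -0.0]
force: [1.2, -0.5, -0.5]
grip_width: 0.65
gripper_force: 0.0
```

>>> {"api": "inch_along", "payload": {
  "rows": [
    [[0.65,0,0,-0.08,0.0318],[0.65,0,0,-0.16,0.0637],[0.65,0,0,-0.18,0.0637]]
  ]
}}

```text
time: 8.38
ee_pos: [0.4462, -0.0668, 0.2915]
eef_rot: [1.635, 2.675, 0.003]
force: [0.9, 0.3, 0.2]
grip_width: 0.647
gripper_force: 0.0
```

```bash
python3 - <<'E'
from h import *
go([.618,.0037,.29],92)
c=r.get_calibration("wrist");I=r.camera("wrist");u,v=proj(c,[.4447,-.0667,.047]).astype(int);print(u,v)
np.savez("pics/w3.npz",I=I,**c)
cv2.imwrite("pics/c3.png",np.hstack([cv2.resize(I[v-25:v+25,u-25:u+25,::-1],(400,400),interpolation=cv2.INTER_CUBIC),I[:400,:400,::-1] if 0 else cv2.resize(I[:,:,::-1],(400,400))]))
E
```

```text
t 8.4 pos [ 0.4462 -0.0668  0.2915] xang 117.1 q7 0.55 zax [ 0.007 -0.002 -1.   ] F [0.9 0.3 0.2] Mz -0.03 w 0.647 
 shift [-0.0156  0.1851  0.0025] turn 0.439 or -5.845
252 156
```

View pics/c3.png

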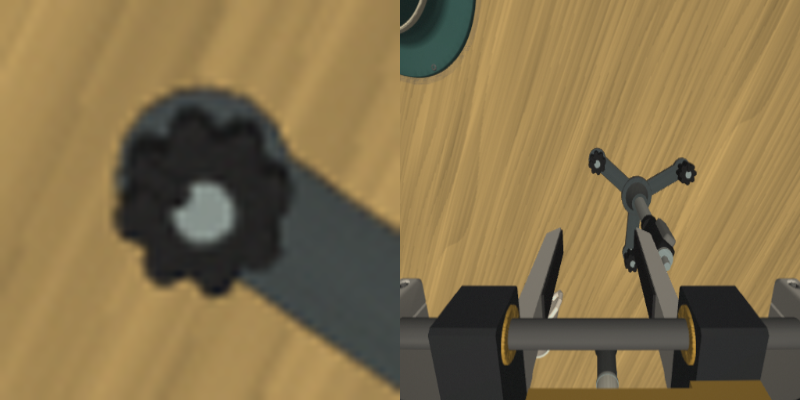

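The front knob is home: its rib points outward along the arm, up-left in the crop. Now the left knob.

To row units: 0.185 m is 0.37, -0.006 m is -0.012, 0.439 rad is 0.1397.

>>> {"api": "inch_along", "payload": {
  "rows": [
    [[0.65,-0.006,0.074,0,0.0318],[0.65,-0.012,0.148,0,0.0637],[0.65,-0.02,0.222,0,0.0955],[0.65,-0.026,0.296,0,0.1273],[0.65,-0.0312,0.37,0,0.1397],[0.65,-0.0312,0.37,0.02,0.1397],[0.65,-0.0312,0.37,0.02,0.1397]]
  ]
}}

```text
time: 9.02
ee_pos: [0.6156, 0.0059, 0.272]
eef_rot: [-2.169, -2.266, 0.004]
force: [-0.9, 0.8, -0.8]
grip_width: 0.652
gripper_force: 0.0
```

```bash
python3 -c "
from h import *
go([.618,.0037,.005],92)"
```

```text
t 9.0 pos [0.6156 0.0059 0.272 ] xang 92.5 q7 -0.13 zax [-0.005  0.001 -1.   ] F [-0.9  0.8 -0.8] Mz -0.06 w 0.652 
 shift [-0.0027  0.0036  0.267 ] turn 0.009 or -6.275
```

To row units: 0.195 m is 0.39, 0.16 m is 0.32.

>>> {"api": "inch_along", "payload": {
  "rows": [
    [[0.65,0,0,0.08,0],[0.65,0,0,0.16,0],[0.65,0,0,0.24,0],[0.65,0,0,0.32,0],[0.65,0,0,0.39,0],[0.65,0,0,0.39,0],[0.65,0,0,0.39,0]]
  ]
}}

```text
time: 9.6
ee_pos: [0.6145, 0.0042, 0.0806]
eef_rot: [-2.174, -2.265, 0.003]
force: [0.7, 0.8, 1.1]
grip_width: 0.65
gripper_force: 0.0
```

```bash
python3 - <<'E'
from h import *
go([.618,.0037,.005],92)
ct=r.get_calibration("wrist");I=r.camera("wrist");u,v=proj(ct,[.618,.0037,.047]).astype(int)
h=cv2.cvtColor(I[v-25:v+25,u-25:u+25],cv2.COLOR_RGB2HSV);p=((h[...,2]>110)&(h[...,1]<40)).astype(np.uint8)
n,l,st,ce=cv2.connectedComponentsWithStats(p)
for k in range(1,n):
    if st[k,4]>20:print(st[k],ce[k]+[u-25,v-25],plane(ct,ce[k]+[u-25,v-25],.047))
cv2.imwrite("pics/c4.png",cv2.resize(I[:,:,::-1],(512,384)))
E
```

```text
t 9.6 pos [0.6145 0.0042 0.0806] xang 92.3 q7 -0.20 zax [-0.003  0.    -1.   ] F [0.7 0.8 1.1] Mz -0.06 w 0.650 
 shift [-0.0006  0.0036  0.0756] turn 0.006 or -6.277
[ 19  20  14  13 123] [258.78861789 203.56097561] [0.61866265 0.00242646 0.047     ]
```

To row units: 0.075 m is 0.15, 0.06 m is 0.12.

>>> {"api": "inch_along", "payload": {
  "rows": [
    [[0.65,-0.002,0.0076,0.06,0],[0.65,-0.002,0.0076,0.12,0],[0.65,-0.002,0.0076,0.15,0],[0.4,-0.002,0.0076,0.15,0],[0.2,-0.002,0.0076,0.15,0],[0.2,-0.002,0.0076,0.15,0],[0.2,-0.002,0.0076,0.15,0],[0.2,-0.002,0.0076,0.15,0],[0.2,-0.002,0.0076,0.15,0]]
  ],
  "grip_n": 30
}}

```text
time: 10.4
ee_pos: [0.6189, 0.0037, 0.0078]
eef_rot: [-2.176, -2.265, 0.002]
force: [-13.7, 0.1, 16.5]
grip_width: 0.372
gripper_force: 30.0
```

```bash
python3 -c "
from h import *
go([.618,.003,.005],12)"
```

```text
t 10.4 pos [0.6189 0.0037 0.0078] xang 92.3 q7 -0.23 zax [-0.001 -0.001 -1.   ] F [-13.7   0.1  16.5] Mz 0.03 w 0.372 
 shift [-0.0006 -0.0009  0.0028] turn 1.401 or -4.882
```

To row units: -0.002 m is -0.004, 0.001 m is 0.002, 0.9 rad is 0.2865.

>>> {"api": "inch_along", "payload": {
  "rows": [
    [[0.2,0,0.002,-0.004,0.0318],[0.2,0,0.002,-0.004,0.0637],[0.2,0,0.002,-0.004,0.0955],[0.2,0,0.002,-0.004,0.1273],[0.2,0,0.002,-0.004,0.1592],[0.2,0,0.002,-0.004,0.191],[0.2,0,0.002,-0.004,0.2228],[0.2,0,0.002,-0.004,0.2546],[0.2,0,0.002,-0.004,0.2865],[0.2,0,0.002,-0.004,0.2865]]
  ]
}}

```text
time: 11.23
ee_pos: [0.6195, 0.0034, 0.0081]
eef_rot: [-2.949, -1.083, 0.003]
force: [-4.3, -2.8, -10.3]
grip_width: 0.372
gripper_force: 30.0
```

```bash
python3 -c "
from h import *
go([.618,.003,.005],12)"
```

```text
t 11.2 pos [0.6195 0.0034 0.0081] xang 40.3 q7 -1.00 zax [-0.002 -0.001 -1.   ] F [ -4.3  -2.8 -10.3] Mz -0.08 w 0.372 
 shift [-0.0014 -0.0007  0.0031] turn 0.494 or -5.789
```

>>> {"api": "inch_along", "payload": {
  "rows": [
    [[0.2,0,0,0,0.0255],[0.2,0,0,0,0.0509],[0.2,0,0,0,0.0764],[0.2,0,0,0,0.1019],[0.2,0,0,0,0.1273],[0.2,0,0,0,0.1528],[0.2,0,0,0,0.1592],[0.2,0,0,0,0.1592]]
  ]
}}

```text
time: 11.9
ee_pos: [0.6214, 0.0035, 0.0087]
eef_rot: [3.124, 0.329, 0.003]
force: [3.7, -3.9, -12.1]
grip_width: 0.368
gripper_force: 30.0
```

```bash
python3 - <<'E'
from h import *
go([.618,.003,.005],12)
E
```

```text
t 11.9 pos [0.6214 0.0035 0.0087] xang 12.0 q7 -1.42 zax [ 0.002 -0.    -1.   ] F [  3.7  -3.9 -12.1] Mz 0.03 w 0.368 
 shift [-0.0034 -0.0002  0.0037] turn 0.001 or -6.283
```

To row units: -0.075 m is -0.15, -0.035 m is -0.07.

>>> {"api": "inch_along", "payload": {
  "rows": [
    [[0.65,0,0,0,0],[0.65,0,0,0,0],[0.65,0,0,0,0],[0.65,0,0,-0.07,0],[0.65,0,0,-0.15,0],[0.65,0,0,-0.15,0],[0.65,0,0,-0.15,0]]
  ]
}}

```text
time: 12.48
ee_pos: [0.6224, 0.0042, 0.0857]
eef_rot: [-3.124, -0.331, -0.008]
force: [0.3, -0.0, -0.8]
grip_width: 0.648
gripper_force: 0.0
```

```bash
python3 - <<'E'
from h import *
go([.618,.003,.005],92)
c=r.get_calibration("wrist");I=r.camera("wrist");u,v=proj(c,[.618,.003,.047]).astype(int);print(u,v)
d=np.array([np.cos(np.radians(52)),np.sin(np.radians(52))])*.03
w=proj(c,[.618+d[0],.003+d[1],.047]);print("outward px dir",w-[u,v])
cv2.imwrite("pics/c5.png",cv2.resize(I[v-35:v+35,u-35:u+35,::-1],(420,420),interpolation=cv2.INTER_CUBIC))
E
```

```text
t 12.5 pos [0.6224 0.0042 0.0857] xang 12.1 q7 -1.42 zax [ 0.005  0.001 -1.   ] F [ 0.3 -0.  -0.8] Mz 0.03 w 0.648 
 shift [-0.0049  0.0002  0.0807] turn 4.889 or -1.395
253 204
outward px dir [-21.1482452  -24.62792983]
```

View pics/c5.png

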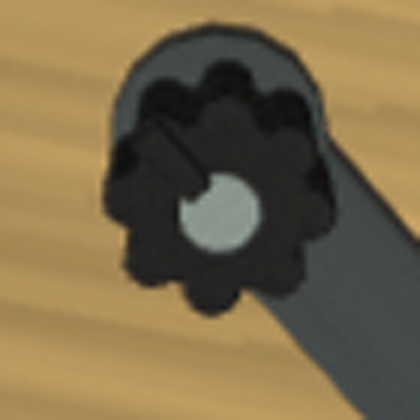

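The left knob is home: its rib lies along the outward direction, up-left. Now the right knob, in two grasps to stay inside the wrist range.

To row units: -0.21 m is -0.42, -0.08 m is -0.16.

>>> {"api": "inch_along", "payload": {
  "rows": [
    [[0.65,-0.006,0,-0.08,0],[0.65,-0.006,0,-0.16,0],[0.65,-0.006,0,-0.24,0],[0.65,-0.006,0,-0.32,0],[0.65,-0.006,0,-0.4,0],[0.65,-0.006,0,-0.42,0],[0.65,-0.006,0,-0.42,0]]
  ]
}}

```text
time: 13.12
ee_pos: [0.6189, 0.0034, 0.2956]
eef_rot: [3.124, 0.331, 0.007]
force: [0.8, -0.3, 0.2]
grip_width: 0.65
gripper_force: 0.0
```

```bash
python3 -c "
from h import *
go([.592,-.1815,.29],-28)"
```

```text
t 13.1 pos [0.6189 0.0034 0.2956] xang 12.1 q7 -1.41 zax [ 0.004  0.    -1.   ] F [ 0.8 -0.3  0.2] Mz -0.01 w 0.650 
 shift [-0.0651  0.1751  0.0054] turn 0.700 or -5.583
```

To row units: 0.175 m is 0.35, 0.14 m is 0.28, 0.7 rad is 0.2228.

>>> {"api": "inch_along", "payload": {
  "rows": [
    [[0.65,-0.026,0.07,0,0.0382],[0.65,-0.052,0.14,0,0.0764],[0.65,-0.078,0.21,0,0.1146],[0.65,-0.104,0.28,0,0.1528],[0.65,-0.13,0.35,0,0.191],[0.65,-0.13,0.35,0,0.2228],[0.65,-0.13,0.35,0,0.2228]]
  ]
}}

```text
time: 13.7
ee_pos: [0.5896, -0.1837, 0.2908]
eef_rot: [3.044, -0.775, -0.004]
force: [0.3, 0.7, -0.3]
grip_width: 0.649
gripper_force: 0.0
```

>>> {"api": "inch_along", "payload": {
  "rows": [
    [[0.65,0,0,0.08,0],[0.65,0,0,0.16,0],[0.65,0,0,0.24,0],[0.65,0,0,0.32,0],[0.65,0,0,0.4,0],[0.65,0,0,0.4,0],[0.65,0,0,0.4,0],[0.65,0,0,0.4,0]]
  ]
}}

```text
time: 14.37
ee_pos: [0.5918, -0.1812, 0.0945]
eef_rot: [-3.049, 0.758, -0.002]
force: [0.1, -0.1, 0.2]
grip_width: 0.65
gripper_force: 0.0
```

```bash
python3 - <<'E'
from h import *
X=[.592,-.1815,.006]
go(X,-28)
ct=r.get_calibration("wrist");I=r.camera("wrist");u,v=proj(ct,[*X[:2],.047]).astype(int)
h=cv2.cvtColor(I[v-25:v+25,u-25:u+25],cv2.COLOR_RGB2HSV);p=((h[...,2]>110)&(h[...,1]<40)).astype(np.uint8)
n,l,st,ce=cv2.connectedComponentsWithStats(p)
for k in range(1,n):
    if st[k,4]>20:print(st[k],ce[k]+[u-25,v-25],plane(ct,ce[k]+[u-25,v-25],.047))
E
```

```text
t 14.4 pos [ 0.5918 -0.1812  0.0945] xang -27.9 q7 -1.73 zax [ 0.001 -0.    -1.   ] F [ 0.1 -0.1  0.2] Mz -0.00 w 0.650 
 shift [0.0003 0.0002 0.0885] turn 0.002 or -6.282
[ 20  19  13  12 110] [254.57272727 195.08181818] [ 0.59227616 -0.18281447  0.047     ]
```

To row units: 0.088 m is 0.176, 0.001 m is 0.002.

>>> {"api": "inch_along", "payload": {
  "rows": [
    [[0.65,0.002,0.002,0.06,0],[0.65,0.002,0.002,0.12,0],[0.65,0.002,0.002,0.176,0],[0.6,0.002,0.002,0.176,0],[0.2,0.002,0.002,0.176,0],[0.2,0.002,0.002,0.176,0],[0.2,0.002,0.002,0.176,0],[0.2,0.002,0.002,0.176,0],[0.2,0.002,0.002,0.176,0]]
  ],
  "grip_n": 30
}}

```text
time: 15.17
ee_pos: [0.593, -0.1827, 0.0072]
eef_rot: [-3.048, 0.76, -0.006]
force: [0.0, 2.3, 10.5]
grip_width: 0.376
gripper_force: 30.0
```

>>> {"api": "inch_along", "payload": {
  "rows": [
    [[0.2,0,0,0,0.0318],[0.2,0,0,0,0.0637],[0.2,0,0,0,0.0955],[0.2,0,0,0,0.1273],[0.2,0,0,0,0.1592],[0.2,0,0,0,0.191],[0.2,0,0,0,0.2228],[0.2,0,0,0,0.2546],[0.2,0,0,0,0.2706],[0.2,0,0,0,0.2706]]
  ]
}}

```text
time: 16.0
ee_pos: [0.5929, -0.1827, 0.0072]
eef_rot: [-2.459, 1.953, -0.004]
force: [-1.1, 2.0, 13.6]
grip_width: 0.37
gripper_force: 30.0
```

```bash
python3 -c "
from h import *
go([.592,-.182,.006],-28)"
```

```text
t 16.0 pos [ 0.5929 -0.1827  0.0072] xang -76.9 q7 -2.42 zax [ 0.003 -0.    -1.   ] F [-1.1  2.  13.6] Mz -0.15 w 0.370 
 shift [-0.0009  0.0007  0.0012] turn 5.430 or -0.854
```

To row units: -0.5 rad is -0.1592.

>>> {"api": "inch_along", "payload": {
  "rows": [
    [[0.65,0,0,0,0],[0.65,0,0,0,0],[0.65,0,0,0,0],[0.65,0,0,0,-0.0382],[0.65,0,0,0,-0.0764],[0.65,0,0,0,-0.1146],[0.65,0,0,0,-0.1528],[0.65,0,0,0,-0.1592],[0.6,0,0,0,-0.1592]]
  ]
}}

```text
time: 16.75
ee_pos: [0.5912, -0.1831, 0.0051]
eef_rot: [-2.867, 1.283, -0.0]
force: [0.7, -0.4, 0.2]
grip_width: 0.616
gripper_force: 0.0
```

>>> {"api": "inch_along", "payload": {
  "rows": [
    [[0.2,0,0,0,0],[0.2,0,0,0,0],[0.2,0,0,0,0],[0.2,0,0,0,0],[0.2,0,0,0,0],[0.2,0,0,0,0]]
  ]
}}

```text
time: 17.25
ee_pos: [0.592, -0.182, 0.005]
eef_rot: [-2.868, 1.28, -0.001]
force: [4.0, 3.6, -0.7]
grip_width: 0.374
gripper_force: 30.0
```

>>> {"api": "inch_along", "payload": {
  "rows": [
    [[0.2,0,0,0,0.0318],[0.2,0,0,0,0.0637],[0.2,0,0,0,0.0955],[0.2,0,0,0,0.1273],[0.2,0,0,0,0.1528],[0.2,0,0,0,0.1783],[0.2,0,0,0,0.2037],[0.2,0,0,0,0.2037]]
  ]
}}

```text
time: 17.92
ee_pos: [0.5927, -0.1819, 0.0051]
eef_rot: [-2.315, 2.122, -0.002]
force: [6.9, 4.2, 0.1]
grip_width: 0.379
gripper_force: 30.0
```

```bash
python3 -c "
from h import *
go([.592,-.182,.006],-28)"
```

```text
t 17.9 pos [ 0.5927 -0.1819  0.0051] xang -85.0 q7 -2.54 zax [ 0.002 -0.    -1.   ] F [6.9 4.2 0.1] Mz 0.40 w 0.379 
 shift [ 0.      0.0007 -0.0009] turn 5.288 or -0.995
```

Torque is 0.40 N m, so it is at the stop. I'll open, rise and check all the knobs from higher up.

Units first: shifts go in shares of 0.5 m and turns go in shares of 180 degrees. So -0.075 m is -0.15, -0.035 m is -0.07.

>>> {"api": "inch_along", "payload": {
  "rows": [
    [[0.65,0,0,0,0],[0.65,0,0,0,0],[0.65,0,0,0,0],[0.65,0,0,-0.07,0],[0.65,0,0,-0.15,0],[0.65,0,0,-0.15,0],[0.65,0,0,-0.15,0]]
  ]
}}

```text
time: 18.5
ee_pos: [0.5923, -0.1834, 0.082]
eef_rot: [-2.319, 2.117, -0.004]
force: [0.5, 0.5, -1.2]
grip_width: 0.65
gripper_force: 0.0
```

```bash
python3 - <<'E'
from h import *
go([.551,-.0813,.34],82)
c=r.get_calibration("wrist");I=r.camera("wrist");X=np.array([.592,-.182,.047]);u,v=proj(c,X).astype(int)
d=np.array([np.cos(np.radians(-68)),np.sin(np.radians(-68)),0])*.03
print("outward px dir",proj(c,X+d)-[u,v])
cv2.imwrite("pics/c6.png",cv2.resize(I[v-35:v+35,u-35:u+35,::-1],(420,420),interpolation=cv2.INTER_CUBIC))
E
```

```text
t 18.5 pos [ 0.5923 -0.1834  0.082 ] xang -84.8 q7 -2.58 zax [ 0.003 -0.001 -1.   ] F [ 0.5  0.5 -1.2] Mz 0.00 w 0.650 
 shift [-0.1052  0.0309 -0.2582] turn 3.372 or -2.911
outward px dir [ -9.75484883 -31.08930483]
```

View pics/c6.png

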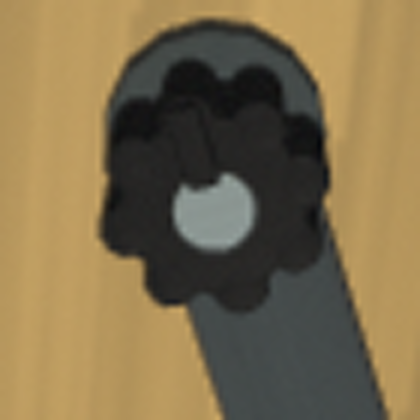

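The right knob is home, with its rib outward. Next I'll rise and go above the grip, with the tool's x axis at -8°.

To row units: -0.25 m is -0.5, -0.24 m is -0.48, -1.2 rad is -0.382.

>>> {"api": "inch_along", "payload": {
  "rows": [
    [[0.65,0,0,-0.08,-0.0382],[0.65,0,0,-0.16,-0.0764],[0.65,0,0,-0.24,-0.1146],[0.65,0,0,-0.32,-0.1528],[0.65,0,0,-0.4,-0.191],[0.65,0,0,-0.48,-0.2292],[0.65,0,0,-0.5,-0.2674],[0.65,0,0,-0.5,-0.3056],[0.65,0,0,-0.5,-0.3438],[0.65,0,0,-0.5,-0.382]]
  ]
}}

```text
time: 19.38
ee_pos: [0.591, -0.1828, 0.3286]
eef_rot: [-3.112, 0.428, 0.003]
force: [0.8, -0.6, 0.4]
grip_width: 0.653
gripper_force: 0.0
```

```bash
python3 -c "
from h import *
go([.5512,-.0803,.33],-8)"
```

```text
t 19.4 pos [ 0.591  -0.1828  0.3286] xang -15.7 q7 -1.52 zax [-0.002  0.001 -1.   ] F [ 0.8 -0.6  0.4] Mz 0.07 w 0.653 
 shift [-0.066  -0.0879 -0.0012] turn 6.149 or -0.134
```

To row units: -0.088 m is -0.176, -0.066 m is -0.132, -0.134 rad is -0.0427.

>>> {"api": "inch_along", "payload": {
  "rows": [
    [[0.65,-0.044,-0.058,0,-0.0223],[0.65,-0.088,-0.116,0,-0.0427],[0.65,-0.132,-0.176,0,-0.0427],[0.65,-0.132,-0.176,0,-0.0427],[0.65,-0.132,-0.176,0,-0.0427],[0.65,-0.132,-0.176,0,-0.0427]]
  ]
}}

```text
time: 19.88
ee_pos: [0.5519, -0.0804, 0.3291]
eef_rot: [3.133, -0.228, -0.002]
force: [0.2, -0.3, 0.3]
grip_width: 0.653
gripper_force: 0.0
```

```bash
python3 - <<'E'
from h import *
go([.5512,-.0803,.16],-8)
c=r.get_calibration("wrist");I=r.camera("wrist");np.savez("pics/w7.npz",I=I,**c)
for z in(.194,.226,.244):print(z,proj(c,[.551,-.0813,z]),proj(c,[.5512+.02*.139,-.0813+.02*.99,z]))
I=I[:,:,::-1].copy();cv2.imwrite("pics/w7.png",I)
E
```

```text
t 19.9 pos [ 0.5519 -0.0804  0.3291] xang -8.3 q7 -1.59 zax [-0.001 -0.    -1.   ] F [ 0.2 -0.3  0.3] Mz 0.01 w 0.653 
 shift [-5.000e-04 -1.000e-04  1.691e-01] turn 6.277 or -0.006
0.194 [254.19119676 174.2398712 ] [237.68393968 174.18181932]
0.226 [254.26549296 181.14108754] [236.1814216  181.07799145]
0.244 [254.31387173 185.63531076] [235.20306299 185.56895428]
```

View pics/w7.png

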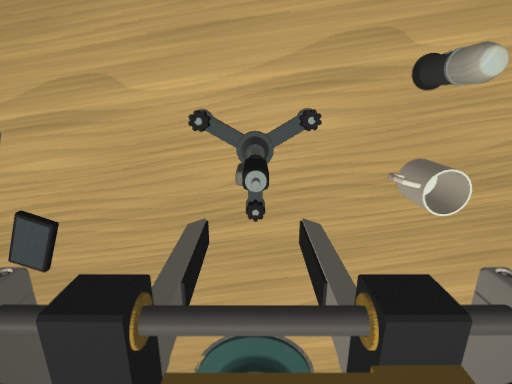

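The grip's stud top is at (256,182), with the button on its left at (240,173). That is about 1.5 mm to the -y side of my estimate, so I'll correct for it and descend.

To row units: 0.169 m is 0.338, 0.0015 m is 0.003.

>>> {"api": "inch_along", "payload": {
  "rows": [
    [[0.65,0.002,0.003,0.07,0],[0.65,0.002,0.003,0.14,0],[0.65,0.002,0.003,0.2,0],[0.65,0.002,0.003,0.26,0],[0.65,0.002,0.003,0.31,0],[0.65,0.002,0.003,0.338,0],[0.65,0.002,0.003,0.338,0],[0.65,0.002,0.003,0.338,0]]
  ],
  "grip_n": 25
}}

```text
time: 20.6
ee_pos: [0.5526, -0.0827, 0.1604]
eef_rot: [3.133, -0.23, -0.003]
force: [-0.1, 0.6, 0.5]
grip_width: 0.65
gripper_force: 0.0
```

>>> {"api": "inch_along", "payload": {
  "rows": [
    [[0.2,0,0,0,0],[0.2,0,0,0,0],[0.2,0,0,0,0],[0.2,0,0,0,0],[0.2,0,0,0,0],[0.2,0,0,0,0],[0.2,0,0,0,0],[0.2,0,0,0,0],[0.2,0,0,0,0]]
  ],
  "grip_n": 25
}}

```text
time: 21.35
ee_pos: [0.5535, -0.0817, 0.1617]
eef_rot: [-3.133, 0.228, -0.003]
force: [0.9, 0.4, 5.9]
grip_width: 0.335
gripper_force: 25.0
```

```bash
python3 -c "
from h import *
go([.5512,-.0803,.16],-8)"
```

```text
t 21.4 pos [ 0.5535 -0.0817  0.1617] xang -8.3 q7 -1.56 zax [ 0.002  0.    -1.   ] F [0.9 0.4 5.9] Mz 0.14 w 0.335 
 shift [-0.0024 -0.0011  0.0017] turn 6.278 or -0.005
```

Opening 0.335 is 31.5 mm, so the button is squeezed fully in. Pull up.

>>> {"api": "inch_along", "payload": {
  "rows": [
    [[0.2,0,0,-0.024,0],[0.2,0,0,-0.054,0],[0.2,0,0,-0.084,0],[0.2,0,0,-0.114,0],[0.2,0,0,-0.144,0],[0.2,0,0,-0.17,0],[0.2,0,0,-0.192,0],[0.2,0,0,-0.208,0],[0.2,0,0,-0.208,0],[0.2,0,0,-0.208,0]]
  ],
  "grip_n": 30
}}

```text
time: 22.18
ee_pos: [0.5533, -0.0817, 0.2651]
eef_rot: [-3.133, 0.228, -0.002]
force: [7.3, 0.0, -2.9]
grip_width: 0.339
gripper_force: 30.0
```

>>> {"api": "inch_along", "payload": {
  "rows": [
    [[0.2,0,0,-0.008,0],[0.2,0,0,-0.016,0],[0.2,0,0,-0.016,0],[0.2,0,0,-0.016,0]]
  ]
}}

```text
time: 22.52
ee_pos: [0.553, -0.0817, 0.2722]
eef_rot: [3.133, -0.228, 0.0]
force: [6.2, 0.2, -4.0]
grip_width: 0.339
gripper_force: 30.0
```

To row units: -0.002 m is -0.004, -0.001 m is -0.002.

>>> {"api": "inch_along", "payload": {
  "rows": [
    [[0.2,0,0,-0.002,0],[0.2,0,0,-0.004,0],[0.2,0,0,-0.004,0],[0.2,0,0,-0.004,0]]
  ]
}}

```text
time: 22.85
ee_pos: [0.5528, -0.0817, 0.2724]
eef_rot: [3.133, -0.227, -0.002]
force: [14.7, -0.5, -25.9]
grip_width: 0.335
gripper_force: 30.0
```

```bash
python3 - <<'E'
from h import *
go([.55,-.08,.2],-8)
I=r.camera("scene");cv2.imwrite("pics/s8.png",cv2.resize(I[60:300,100:400,::-1],(750,600),interpolation=cv2.INTER_CUBIC))
E
```

```text
t 22.9 pos [ 0.5528 -0.0817  0.2724] xang -8.3 q7 -1.58 zax [-0.002 -0.    -1.   ] F [ 14.7  -0.5 -25.9] Mz 0.21 w 0.335 
 shift [-0.0029 -0.0013  0.0724] turn 6.278 or -0.005
```

View pics/s8.png

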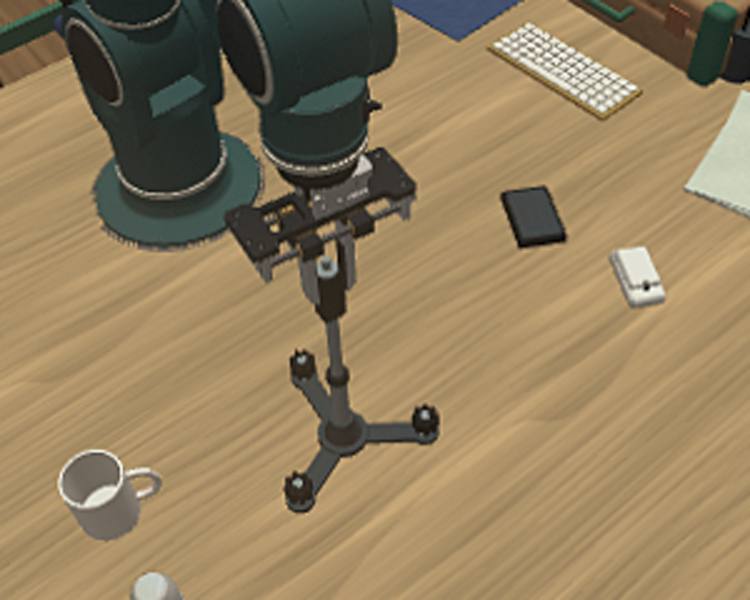

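The rod is extended with the hand on the grip at (330,285), and the upward pull jumped to 26 N at the hard end. I'll ease the pull slightly, firm the grip and hand in.

To row units: 0.0005 m is 0.001.

>>> {"api": "inch_along", "payload": {
  "rows": [
    [[0.2,0,0,0.001,0],[0.2,0,0,0.001,0],[0.2,0,0,0.001,0],[0.2,0,0,0.001,0],[0.2,0,0,0.001,0],[0.2,0,0,0.001,0]]
  ],
  "grip_n": 40
}}

```text
time: 23.4
ee_pos: [0.5528, -0.0817, 0.2724]
eef_rot: [3.133, -0.228, -0.002]
force: [12.8, -1.1, -19.4]
grip_width: 0.335
gripper_force: 40.0
```

```bash
python3 -c "
from h import *
go([.55,-.08,.2],-8)
print(r.job_done())"
```

```text
t 23.4 pos [ 0.5528 -0.0817  0.2724] xang -8.3 q7 -1.58 zax [-0.001 -0.    -1.   ] F [ 12.8  -1.1 -19.4] Mz 0.17 w 0.335 
 shift [-0.003  -0.0013  0.0724] turn 6.278 or -0.005
the job is handed in; nothing more can be done
None
```

I handed the job in at 23.4 s: all three bolt knobs are home, and the rod is held against its second stop with the button squeezed in; the hand-in gave no verdict.

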